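# Bring the sugar round to the mug

## Task

Push on the spokes of the table carousel with a fingertip, gently, and turn it until the jar with the red lid stands nearest the white mug, in line between the hub and the mug. Only push: do not pinch the spokes, do not touch or lift the jars, and leave the mug and everything else on the table where it is.

Things in the scene. Friction and masses are not known exactly. Their poses are not given: they have to be found in the camera images.
- stand: fixed foot of the carousel, a dark steel disc 170 mm across, mostly hidden; origin on the table on the carousel's vertical axis; its x axis points from the carousel's axis straight at the mug's centre as placed at the start (the mug stands to the left of the carousel as the robot sees it, a little nearer or farther)
- hub (a point): point on the carousel's axis at the height of the disc's upper face (30 mm above the table). The wooden disc is 250 mm across and 12 mm thick (18 to 30 mm above the table)
- carousel (a joint): turn of the carousel on its stand, rad, growing anticlockwise seen from above; turns freely both ways for more than a full turn with a little friction (about 0.12 N m, so under 2 N at a spoke) and stops where it is left. At 0 one of its four spokes lies along the stand's x axis
- spoke_end (a point): centre of the black ball (21 mm across) at the end of one of the four spokes, 205 mm from the axis, 27 mm above the table. The four spokes are alike, 90 degrees apart: steel rods 13 mm thick at that same height, free between the disc's rim (125 mm from the axis) and the ball, with open air down to the table below and beside them, so a fingertip can stand beside a spoke 10 to 20 mm above the table and push it sideways
- sugar_mid (a point): centre (half-way up) of the closed jar with the red lid, white ceramic, 54 mm across, 50 mm high, about 0.16 kg; it stands loose on the carousel's disc about 72 mm from the axis and rides round with it
- tea_mid (a point): centre (half-way up) of the closed jar with the green lid, white ceramic with a brown label, 54 mm across, 50 mm high, about 0.16 kg; it stands loose on the carousel's disc about 72 mm from the axis and rides round with it
- honey_mid (a point): centre (half-way up) of the closed jar with the yellow lid, amber glass, 54 mm across, 50 mm high, about 0.16 kg; it stands loose on the carousel's disc about 72 mm from the axis and rides round with it
- mug_mid (a point): centre (half-way up) of the loose white mug, 76 mm across and 75 mm high with a handle on one side, standing on the table 270 to 285 mm from the carousel's axis, outside the spokes' circle
- calculator: blue pocket calculator, 130 x 75 x 14 mm, loose on the table to the robot's left, a bystander; origin under its centre
- marker: white marker pen with a green cap, 130 mm long and 19 mm thick, loose on the table to the robot's right, a bystander; origin under its middle
Mind the look-alikes: they are no part of the job. What is shaped like the part that bears honey_mid but purple is not meant.

How it is judged:
By the outcome, as a careful person would: the job done as asked, in the order asked, and still so for the second after the job is handed in, with the robot touching nothing.
It also fails if it takes over 64 s, if anything falls off the work surface, if the arm or the gripper's body presses on something with over 40 N, if the wrist force passes 120 N, or if a joint passes its speed limit or range.

## Robot

A 6-joint arm with a two-finger parallel gripper is mounted at the origin on the work surface. World frame = base frame: x ahead of the robot, y to its left, z up, the work surface at z = 0. Lengths are in m, angles in degrees, forces in N, time in s.
With the tool pointing down it reaches from about 0.25 to 0.725 m from the base axis. Payload 9.7 kg.
Tool frame: the origin (TCP) lies on the centre line of the jaws, within the pads' length; the fingertips stand 19 mm ahead of it and the grasp point (between the pads) is the TCP; z points along the fingers, y is the direction in which the jaws open and shut (so a half turn about z gives the same grasp; the last joint's range is limited). The gripper opens to 85 mm and grips with 20 to 120 N. Pads are 22 mm wide; open, the fingers measure 114 mm over their backs; the gripper's body (76 mm by 85 mm) begins 54 mm behind the grasp point. The pads swing forward as they close: fully open they stand 13 mm farther back than shut.
Start: joints at [63.598, 4.979, 10.078, 95.1, 0, 90], TCP at [0.245, 0.493, 0.25] pointing down, gripper open.
Joint ranges: [-179.16, 179.16], [-48.56, 103.87], [-65.8, 70.77], [-126.05, 130.52], [-82.76, 87.17], [-180, 180]. Speed limits (degrees/s): [127.2, 127.2, 147.25, 180, 180, 180].

## Interface

Orientations are given as [roll, pitch, yaw] about the fixed x, y, z axes, in that order (R = Rz(yaw) Ry(pitch) Rx(roll)).
In Python, from workcell import bot gives the robot as it stands.
- The arm moves only by the tool servo_tool, never from a script. Its argument "motion" is a list that holds one entry, the list of rows, each a list of 6 numbers: the shift along the tool's x, y, z in mm, then the turn, a rotation vector about the tool's x, y, z in rad. A call has 1 to 5 rows; each row shifts and turns the commanded pose from where the row before left it, along the tool's axes as they then stand; what a row does not reach is not made up. A row lasts 1/10 s, in which the tool goes at most 50 mm and 8.59 degrees, less where a joint would pass 70% of its speed; a pose out of reach is approached as far as the arm can. A call is refused whole if a number of a shift passes 50 or a number of a turn 0.15, either way. A call with a gripper value outside its range is refused whole. "gripper" is the finger opening in mm, from 0 to 85.4, set as the call begins (left out, the last holds). The fingers move at their own pace and stop on an object; "newtons" is the grip in N (left out, the last holds). Time passes only in rows, so rows that do not move let the fingers close. It gives the time, the measured TCP pose, the force and the opening at its end, in the units of the state.
- bot.get_obs(): the state, without advancing time (a new reading comes with each control period).
- bot.camera(name): name is "scene" or "side" or "wrist"; returns a dict with "color" (480x640x3 uint8, red, green, blue), "fx", "fy", "cx", "cy" (pixels), "R" (3x3) and "t" (3): a world point X has camera coordinates R X + t. Camera axes: x right, y down, z forward; pixel columns grow to the right and rows downward; lengths in m; the calibration is good to about 2 mm. A picture is of the moment at which its call begins. There is no depth.
- bot.job_done(): hands the job in, once; it reports no verdict.
Trained networks look in a picture, given as the dict that the camera call returned (one of the last four; its "shot" number tells which), for a name from the list of things; names that differ only in an ending like _2 or _b are one class to them, and where a whole thing is asked for, a point or a joint stands for the part that bears it (a point fixed in the world has none). Each returns a list of dicts, best first, with "confidence" (0 to 1); they miss things now and then, are a little off and sometimes report something else, mostly with a low value. They report only what shows in the picture. A call takes as long as a camera call. They do not tell look-alikes from the thing itself.
- bot.look_for(picture, label): "rect" ([left, top, width, height] in pixels, round what is visible of it).
The state is a dict: "time": time; "q": joint angles; "qd": joint speeds; "joint_efforts": joint torques, N m; "ee_pos": TCP position; "tcp_rot": TCP orientation; "wrist_force": force on the tool from outside, world axes, zero at the start; "torque": the same for the moment, N m; "opening": finger opening in m.
Only numpy, scipy, OpenCV 4.12 (cv2) and the standard library are available. Lean on these libraries where they do the work, as an engineer would, in place of code of your own. Each camera call takes 0.05 s, during which the arm holds its last target.

## Working session

There is one attempt and no reset: what is moved stays moved. The work goes in short steps, Python scripts to look and compute and a tool call to move; the robot and the scene stay as the last step left them, time stands still between calls to the robot, and variables do not carry over. Pictures are saved under pics/ and viewed, and the job is handed in when it is done.

Besides the shell and the picture viewer there is one more tool, called by a JSON object that holds its "fn" and its "kwargs", one argument or row to a line. servo_tool: Moves the arm, as the interface text tells. Its arguments: {"type":"object","properties":{"motion":{"type":"array","items":{"type":"array","items":{"type":"array","items":{"type":"number"}}}},"gripper":{"type":"number"},"newtons":{"type":"number"}},"required":["motion"]}

```bash
mkdir -p pics
cat > h.py <<'E'
import cv2,numpy as np
from workcell import bot
def shot(n,f):
    p=bot.camera(n); cv2.imwrite('pics/'+f+'.png',p['color'][:,:,::-1]); return p
def ray(p,u,v,z):
    R=np.array(p['R']);t=np.array(p['t']);c=-R.T@t
    d=R.T@np.array([(u-p['cx'])/p['fx'],(v-p['cy'])/p['fy'],1]); return c+d*(z-c[2])/d[2]
def proj(p,X):
    c=np.array(p['R'])@np.array(X)+np.array(p['t']); return p['fx']*c[0]/c[2]+p['cx'],p['fy']*c[1]/c[2]+p['cy']
E
python3 - <<'E'
from h import *
np.set_printoptions(precision=3,suppress=True)
for n in ['scene','side']:
    p=shot(n,n+'0'); print(n,-np.array(p['R']).T@p['t'])
    for l in ['carousel','spoke_end','sugar_mid','tea_mid','honey_mid','mug_mid','hub','calculator','marker']:
        for d in bot.look_for(p,l)[:5]:
            r=d['rect']; print(l,np.round(r),round(d['confidence'],2), ray(p,r[0]+r[2]/2,r[1]+r[3]/2,.03))
o=bot.get_obs();print(o['time'],o['ee_pos'],o['tcp_rot'],o['opening'])
E
```

```text
scene [0.976 0.368 0.836]
carousel [150. 184. 194. 148.] 0.64 [ 0.561 -0.118  0.03 ]
spoke_end [154. 181. 190. 148.] 0.92 [ 0.553 -0.119  0.03 ]
sugar_mid [211. 243.  28.  34.] 0.66 [ 0.594 -0.152  0.03 ]
tea_mid [258. 203.  26.  34.] 0.7 [ 0.443 -0.149  0.03 ]
honey_mid [178. 168.  25.  28.] 0.88 [ 0.468 -0.396  0.03 ]
honey_mid [217. 205.  24.  30.] 0.85 [ 0.501 -0.227  0.03 ]
honey_mid [258. 152.  23.  27.] 0.72 [ 0.296 -0.276  0.03 ]
honey_mid [150. 179. 193. 150.] 0.47 [ 0.553 -0.124  0.03 ]
mug_mid [335. 268.  41.  54.] 0.97 [0.499 0.127 0.03 ]
hub [154. 180. 189. 150.] 0.63 [ 0.554 -0.12   0.03 ]
calculator [463. 349.  56.  73.] 0.81 [0.514 0.428 0.03 ]
marker [205. 145.  48.  25.] 0.58 [ 0.336 -0.384  0.03 ]
side [ 0.05  -0.976  0.65 ]
carousel [308. 236. 165.  90.] 0.88 [ 0.54  -0.178  0.03 ]
carousel [376. 270.  28.  27.] 0.21 [ 0.533 -0.188  0.03 ]
spoke_end [308. 240. 164.  82.] 0.66 [ 0.536 -0.181  0.03 ]
sugar_mid [398. 248.  24.  27.] 0.78 [ 0.624 -0.119  0.03 ]
sugar_mid [309. 239. 162.  86.] 0.3 [ 0.535 -0.182  0.03 ]
tea_mid [338. 254.  29.  29.] 0.65 [ 0.479 -0.101  0.03 ]
honey_mid [244. 340.  28.  35.] 0.93 [ 0.19  -0.316  0.03 ]
honey_mid [394. 341.  34.  33.] 0.89 [ 0.454 -0.415  0.03 ]
honey_mid [380. 268.  25.  31.] 0.73 [ 0.536 -0.192  0.03 ]
honey_mid [292. 321.  28.  36.] 0.72 [ 0.29  -0.297  0.03 ]
mug_mid [306. 205.  36.  34.] 0.75 [0.505 0.147 0.03 ]
hub [310. 236. 159.  89.] 0.81 [ 0.537 -0.179  0.03 ]
calculator [273. 185.  38.  22.] 0.88 [0.479 0.357 0.03 ]
marker [303. 376.  80.  15.] 0.81 [ 0.31 -0.43  0.03]
1.0 [0.245 0.493 0.25 ] [-179.997    0.     153.596] 0.08520590115435268
```

View pics/scene0.png

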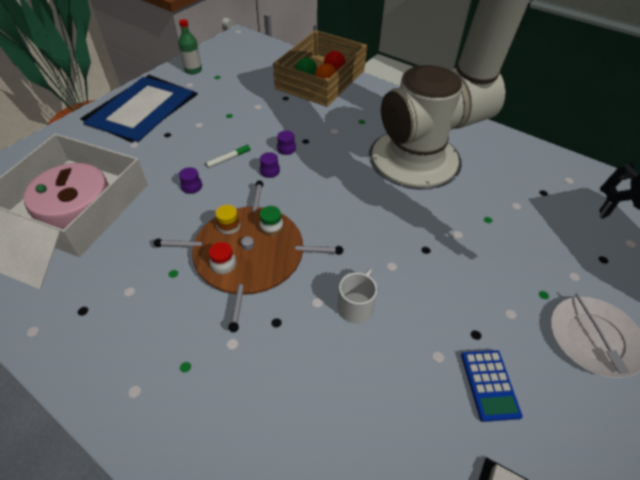

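View pics/side0.png

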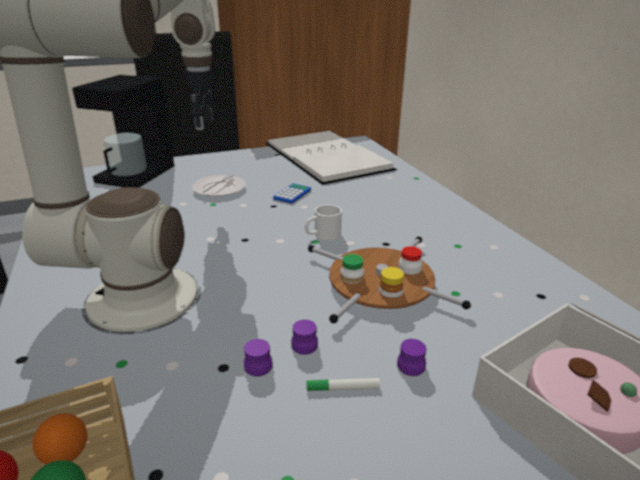

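Run:
```python
import cv2
a=cv2.imread('pics/scene0.png')[140:350,140:390];cv2.imwrite('pics/sc0z.png',cv2.resize(a,None,fx=2.85,fy=2.85,interpolation=2))
a=cv2.imread('pics/side0.png')[195:345,290:490];cv2.imwrite('pics/si0z.png',cv2.resize(a,None,fx=4,fy=4,interpolation=2))
```

```text
(no output)
```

View pics/sc0z.png

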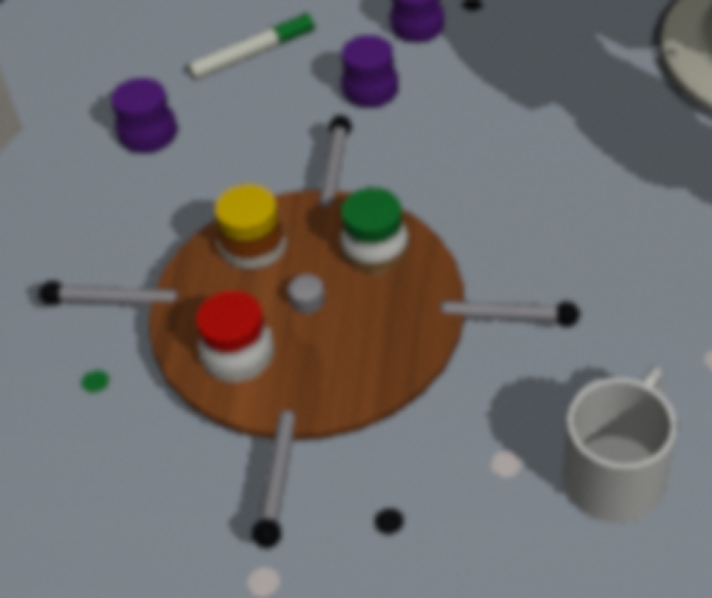

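View pics/si0z.png

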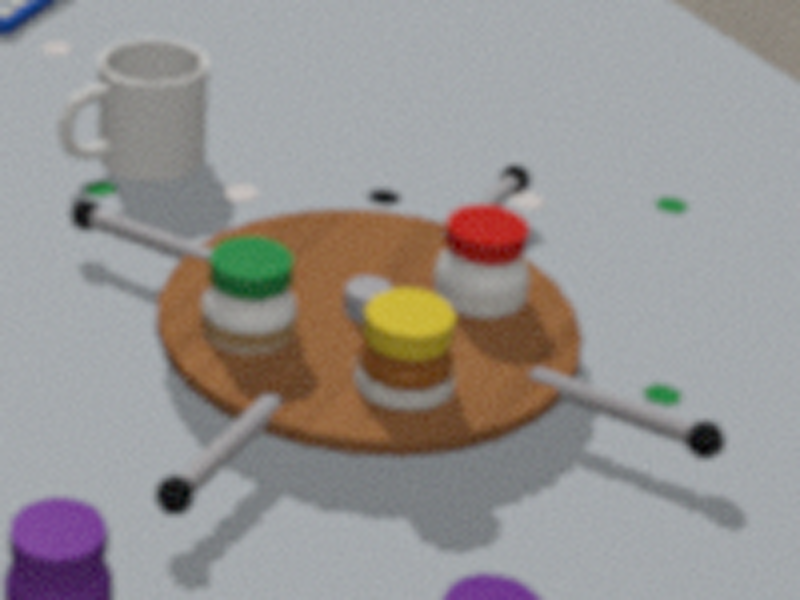

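```bash
cat > an.py <<'E'
from h import *
from scipy.optimize import least_squares
np.set_printoptions(precision=4,suppress=True)
def fit(obs):
    # obs: list of (p,[ball px])
    P=[ray(p,u,v,.027)[:2] for p,l in obs for u,v in l]
    P=np.array(P)
    def f(x):
        a=[np.arctan2(*(q-x[:2])[::-1]) for q in P]
        return np.concatenate([q-x[:2]-.205*np.array([np.cos(t),np.sin(t)]) for q in P for t in [x[2]+np.round((np.arctan2(q[1]-x[1],q[0]-x[0])-x[2])/(np.pi/2))*np.pi/2]])
    r=least_squares(f,[P[:,0].mean(),P[:,1].mean(),np.arctan2(*(P[0]-P.mean(0))[::-1])])
    return r.x,P,np.abs(r.fun).max()
E
python3 - <<'E'
from an import *
s=bot.camera('scene');d=bot.camera('side')
x,P,e=fit([(s,[(157.5,242.8),(259.3,183.9),(339,250.2),(233.3,327)]),(d,[(311.3,248),(418.8,240),(466.3,305),(333.8,318.8)])])
print(P,x[:2],np.degrees(x[2]),e)
for n,a,b,z in [('red',(220.7,251.6),(411.8,252),.08),('mug',(357.9,287.4),(328.5,210.5),.075),
 ('green',(140+371/2.85,140+210/2.85),(290+251/4,195+260/4),.08),('yel',(140+247/2.85,140+210/2.85),(290+410/4,195+312/4),.08)]:
    A=ray(s,*a,z)[:2];B=ray(d,*b,z)[:2];m=(A+B)/2-x[:2]
    print(n,A,B,np.hypot(*m),np.degrees(np.arctan2(m[1],m[0])))
for u in [(258,155+0),(190,180),(269,165)]: print(ray(s,*u,.03))
E
```

```text
[[ 0.6498 -0.3102]
 [ 0.3638 -0.2541]
 [ 0.4197  0.0314]
 [ 0.7043 -0.025 ]
 [ 0.4223  0.0299]
 [ 0.705  -0.0302]
 [ 0.649  -0.3137]
 [ 0.3651 -0.2573]] [ 0.5349 -0.1412] -56.23532767147447 0.0030037978292886403
red [ 0.608  -0.1421] [ 0.6036 -0.1547] 0.07126740954159261 -5.855958722472602
mug [0.5079 0.1349] [0.5095 0.1287] 0.2742383277144807 95.48603838594906
green [ 0.4627 -0.1298] [ 0.4598 -0.139 ] 0.07395543032898645 174.76927064704975
yel [ 0.5214 -0.2077] [ 0.518  -0.2181] 0.07328997109112877 -101.93158018123584
[ 0.2824 -0.3293  0.03  ]
[ 0.4618 -0.4025  0.03  ]
[ 0.2957 -0.2792  0.03  ]
```

```bash
cat > plan.py <<'E'
import sys
from an import *
def plan(way,p=None,yaw=None):
    o=bot.get_obs(); 
    if p is None:p=np.array(o['ee_pos']);yaw=o['tcp_rot'][2]
    p=np.array(p,float)
    rows=[]
    for (x,y,z,w) in way:
        c,s=np.cos(np.radians(yaw)),np.sin(np.radians(yaw)); d=np.array([x,y,z])-p
        t=(c*d[0]+s*d[1],s*d[0]-c*d[1],-d[2]); t=[int(round(v*1000)) for v in t]
        rz=round(-np.radians((w-yaw+180)%360-180),3)
        rows.append(t+[0,0,rz])
        p=p+np.array([c*t[0]+s*t[1],s*t[0]-c*t[1],-t[2]])/1000; yaw-=np.degrees(rz)
    for i in range(0,len(rows),5): print([rows[i:i+5]])
    print(p,yaw)
def lin(a,b,n): 
    a=np.array(a,float);b=np.array(b,float); return [a+(b-a)*k/n for k in range(1,n+1)]
E
python3 - <<'E'
from plan import *
plan(lin([.245,.493,.25,153.6],[.475,.017,.15,33.8],15))
E
```

```text
[[[-28, -21, 7, 0, 0, np.float64(0.139)], [-31, -18, 7, 0, 0, np.float64(0.14)], [-32, -13, 6, 0, 0, np.float64(0.139)], [-34, -8, 7, 0, 0, np.float64(0.14)], [-36, -4, 7, 0, 0, np.float64(0.139)]]]
[[[-35, 2, 6, 0, 0, np.float64(0.139)], [-35, 6, 7, 0, 0, np.float64(0.14)], [-33, 11, 7, 0, 0, np.float64(0.139)], [-32, 15, 6, 0, 0, np.float64(0.139)], [-29, 20, 7, 0, 0, np.float64(0.14)]]]
[[[-26, 23, 7, 0, 0, np.float64(0.139)], [-23, 27, 6, 0, 0, np.float64(0.14)], [-18, 30, 7, 0, 0, np.float64(0.139)], [-15, 33, 7, 0, 0, np.float64(0.139)], [-9, 33, 6, 0, 0, np.float64(0.14)]]]
[0.4751 0.0175 0.1503] 33.79059627740172
```

{"fn": "servo_tool", "kwargs": {
  "motion": [
    [[-28,-21,7,0,0,0.139],[-31,-18,7,0,0,0.14],[-32,-13,6,0,0,0.139],[-34,-8,7,0,0,0.14],[-36,-4,7,0,0,0.139]]
  ],
  "gripper": 0,
  "newtons": 20
}}

```text
time: 1.6
ee_pos: [0.322, 0.3326, 0.2161]
tcp_rot: [180.0, -0.0, 113.4]
wrist_force: [1.0, -0.4, 0.1]
opening: 0.0123
```

Run:
```python
from plan import *
o=bot.get_obs();print(o['q'],o['ee_pos'],o['tcp_rot'])
```

```text
[ 45.9334  -7.5071  -5.9855  91.4979  -0.0006 112.5771] [0.322  0.3326 0.2161] [179.9779  -0.0085 113.3563]
```

{"fn": "servo_tool", "kwargs": {
  "motion": [
    [[-35,2,6,0,0,0.139],[-35,6,7,0,0,0.14],[-33,11,7,0,0,0.139],[-32,15,6,0,0,0.139],[-29,20,7,0,0,0.14]]
  ]
}}

```text
time: 2.1
ee_pos: [0.3989, 0.1743, 0.1833]
tcp_rot: [180.0, -0.0, 73.4]
wrist_force: [0.2, 0.5, 0.4]
opening: 0.0001
```

{"fn": "servo_tool", "kwargs": {
  "motion": [
    [[-26,23,7,0,0,0.139],[-23,27,6,0,0,0.14],[-18,30,7,0,0,0.139],[-15,33,7,0,0,0.139],[-9,33,6,0,0,0.14]]
  ]
}}

```text
time: 2.6
ee_pos: [0.4755, 0.016, 0.1501]
tcp_rot: [180.0, -0.0, 33.4]
wrist_force: [1.1, 1.3, 0.4]
opening: 0.0
```

Run:
```python
from plan import *
o=bot.get_obs();print(o['q'],o['ee_pos'],o['tcp_rot'],o['opening'])
shot('wrist','w1');p=shot('scene','s1')
print(proj(p,np.array(o['ee_pos'])-[0,0,.019]))
```

```text
[  1.9238  -6.0331 -11.9305  84.0854   0.0012 148.4741] [0.4755 0.016  0.1501] [179.992   -0.0153  33.4496] 3.0018558223809445e-05
(np.float64(319.57366707396574), np.float64(231.71599773500233))
```

View pics/w1.png

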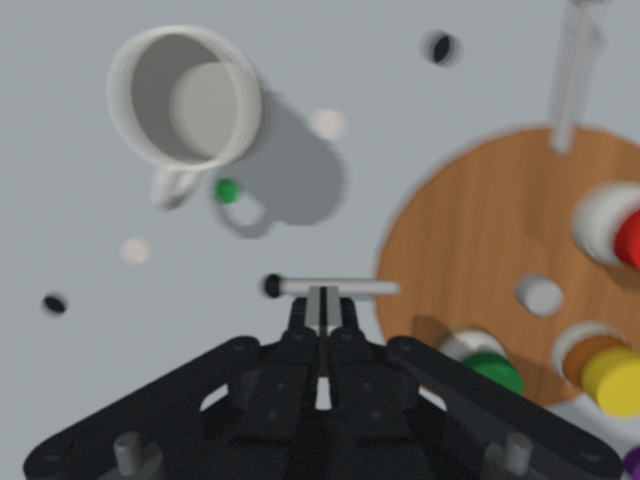

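View pics/s1.png

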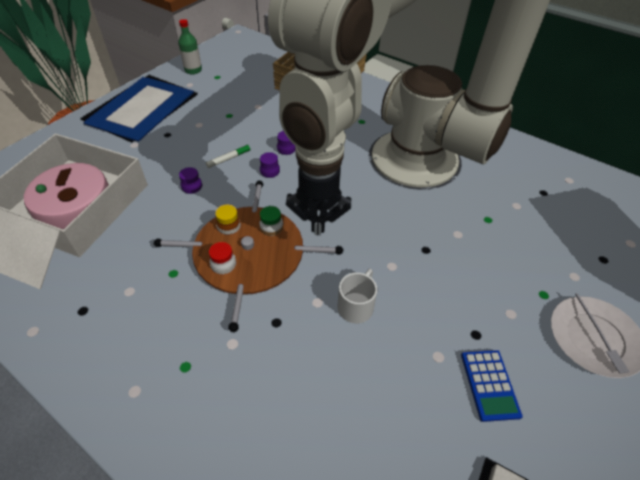

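Run:
```python
from plan import *
p=bot.camera('wrist'); 
A=ray(p,273,286,.027);B=ray(p,395,288,.027);print(A,B)
print('hubknob',ray(p,545,290,.03),ray(p,540,298,.045))
print('mug rim',ray(p,183,96,.075),'handle',ray(p,165,200,.04))
print('far ball',ray(p,588,12,.027))
d=(B-A)[:2];d/=np.hypot(*d); q=np.array([.4755,.016])-A[:2]; print('along',q@d,'perp',q[0]*d[1]-q[1]*d[0],np.degrees(np.arctan2(-d[1],-d[0])))
```

```text
[0.4213 0.0268 0.027 ] [ 0.4737 -0.0558  0.027 ]
hubknob [ 0.5385 -0.1548  0.03  ] [ 0.5317 -0.1433  0.045 ]
mug rim [0.5145 0.1315 0.075 ] handle [0.4425 0.1253 0.04  ]
far ball [ 0.694  -0.0424  0.027 ]
along 0.03810814005138084 perp -0.03997649338422892 122.35896595388405
```

{"fn": "servo_tool", "kwargs": {
  "motion": [
    [[0,0,35,0,0,0],[0,0,35,0,0,0],[0,0,28,0,0,0],[0,0,15,0,0,0],[0,0,5,0,0,0]]
  ]
}}

```text
time: 3.25
ee_pos: [0.4738, 0.0184, 0.0308]
tcp_rot: [-179.9, 0.1, 33.9]
wrist_force: [-1.1, -0.5, 0.9]
opening: -0.0004
```

Run:
```python
from plan import *
o=bot.get_obs();print(o['time'],o['ee_pos'],o['tcp_rot'],o['wrist_force'])
c=np.array([.5349,-.1412]);r=.165
m=np.array(o['ee_pos'][:2])-c;print(np.hypot(*m),np.degrees(np.arctan2(m[1],m[0])))
shot('wrist','w2')
```

```text
3.25 [0.4738 0.0184 0.0308] [-179.916     0.1148   33.9276] [-1.1189 -0.507   0.9155]
0.1708637591011689 110.95857371166127
```

View pics/w2.png

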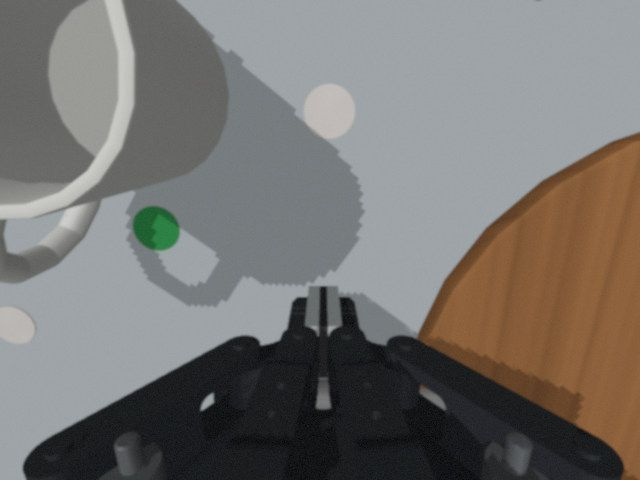

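```bash
cat >> plan.py <<'E'
C=np.array([.5349,-.1412])
def way(phi,off=.0175,r=.165,z=.032):
    f=np.radians(phi);e=np.array([np.cos(f),np.sin(f)]);t=np.array([np.sin(f),-np.cos(f)])
    return [*(C+r*e+off*t),z,phi-90]
E
python3 - <<'E'
from plan import *
w=[way(123.8,.032),way(123.8,.026),way(123.8,.021)]+[way(123.8+d) for d in [.8,2]]+[way(123.8+2+3*k) for k in range(1,31)]
plan([[float(a) for a in x] for x in w])
E
```

```text
[[[-6, 1, -1, 0, 0, np.float64(0.002)], [-6, 0, 0, 0, 0, np.float64(-0.0)], [-5, 0, 0, 0, 0, np.float64(-0.0)], [-6, 0, 0, 0, 0, np.float64(-0.014)], [-3, 0, 0, 0, 0, np.float64(-0.021)]]]
[[[-9, -1, 0, 0, 0, np.float64(-0.052)], [-9, -1, 0, 0, 0, np.float64(-0.053)], [-8, 0, 0, 0, 0, np.float64(-0.052)], [-9, -1, 0, 0, 0, np.float64(-0.052)], [-9, -1, 0, 0, 0, np.float64(-0.053)]]]
[[[-8, 0, 0, 0, 0, np.float64(-0.052)], [-9, -1, 0, 0, 0, np.float64(-0.053)], [-9, -1, 0, 0, 0, np.float64(-0.052)], [-8, -1, 0, 0, 0, np.float64(-0.052)], [-9, 0, 0, 0, 0, np.float64(-0.053)]]]
[[[-9, -1, 0, 0, 0, np.float64(-0.052)], [-8, -1, 0, 0, 0, np.float64(-0.052)], [-9, 0, 0, 0, 0, np.float64(-0.053)], [-9, -1, 0, 0, 0, np.float64(-0.052)], [-8, -1, 0, 0, 0, np.float64(-0.052)]]]
[[[-9, 0, 0, 0, 0, np.float64(-0.053)], [-9, -1, 0, 0, 0, np.float64(-0.052)], [-8, -1, 0, 0, 0, np.float64(-0.052)], [-9, 0, 0, 0, 0, np.float64(-0.053)], [-9, -1, 0, 0, 0, np.float64(-0.052)]]]
[[[-8, -1, 0, 0, 0, np.float64(-0.053)], [-9, -1, 0, 0, 0, np.float64(-0.052)], [-9, 0, 0, 0, 0, np.float64(-0.052)], [-8, -1, 0, 0, 0, np.float64(-0.053)], [-9, -1, 0, 0, 0, np.float64(-0.052)]]]
[[[-9, 0, 0, 0, 0, np.float64(-0.052)], [-8, -1, 0, 0, 0, np.float64(-0.053)], [-9, -1, 0, 0, 0, np.float64(-0.052)], [-9, 0, 0, 0, 0, np.float64(-0.052)], [-8, -1, 0, 0, 0, np.float64(-0.053)]]]
[ 0.3907 -0.2233  0.0322] 125.81106637197522
```

{"fn": "servo_tool", "kwargs": {
  "motion": [
    [[-6,1,-1,0,0,0.002],[-6,0,0,0,0,0],[-5,0,0,0,0,0],[-5,0,0,0,0,-0.014],[-3,0,0,0,0,-0.021]]
  ]
}}

```text
time: 3.8
ee_pos: [0.4547, 0.0025, 0.0338]
tcp_rot: [180.0, -0.0, 35.8]
wrist_force: [0.8, 2.0, 0.8]
opening: -0.0003
```

{"fn": "servo_tool", "kwargs": {
  "motion": [
    [[-8,-1,0,0,0,-0.052],[-9,-1,0,0,0,-0.053],[-8,0,0,0,0,-0.052],[-9,-1,0,0,0,-0.052],[-9,-1,0,0,0,-0.053]]
  ]
}}

```text
time: 4.3
ee_pos: [0.4201, -0.0231, 0.0335]
tcp_rot: [180.0, -0.0, 50.9]
wrist_force: [1.6, 0.6, -1.0]
opening: -0.0001
```

Run:
```python
from plan import *
o=bot.get_obs();print(o['time'],o['ee_pos'],o['tcp_rot'],o['wrist_force'])
shot('scene','s3');shot('wrist','w3')
```

```text
4.3 [ 0.4201 -0.0231  0.0335] [179.9724  -0.0302  50.8836] [ 1.5573  0.6181 -1.0022]
```

View pics/s3.png

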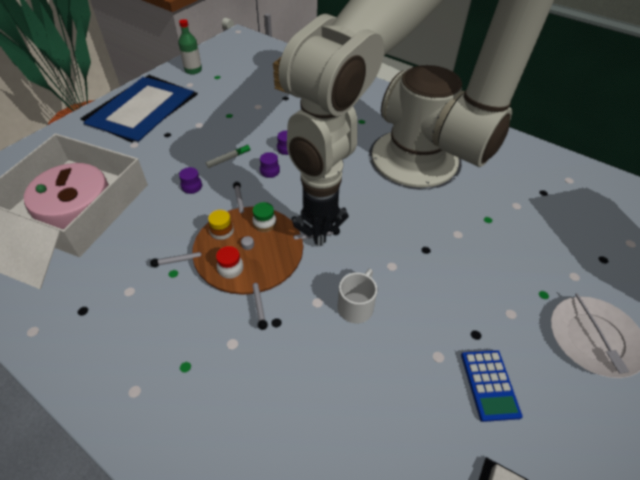

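View pics/w3.png

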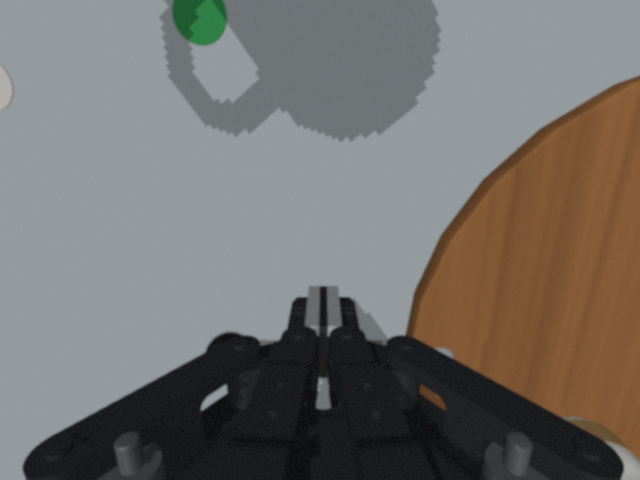

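{"fn": "servo_tool", "kwargs": {
  "motion": [
    [[-8,0,0,0,0,-0.052],[-9,-1,0,0,0,-0.053],[-9,-1,0,0,0,-0.052],[-8,-1,0,0,0,-0.052],[-9,0,0,0,0,-0.053]]
  ]
}}

```text
time: 4.9
ee_pos: [0.3943, -0.057, 0.0334]
tcp_rot: [180.0, -0.0, 65.8]
wrist_force: [0.5, 1.1, 0.2]
opening: -0.0
```

{"fn": "servo_tool", "kwargs": {
  "motion": [
    [[-9,-1,0,0,0,-0.052],[-8,-1,0,0,0,-0.052],[-9,0,0,0,0,-0.053],[-9,-1,0,0,0,-0.052],[-8,-1,0,0,0,-0.052]]
  ]
}}

```text
time: 5.4
ee_pos: [0.3772, -0.0966, 0.0335]
tcp_rot: [180.0, -0.0, 80.7]
wrist_force: [0.7, 1.4, -0.9]
opening: -0.0001
```

{"fn": "servo_tool", "kwargs": {
  "motion": [
    [[-9,0,0,0,0,-0.053],[-9,-1,0,0,0,-0.052],[-8,-1,0,0,0,-0.052],[-9,0,0,0,0,-0.053],[-9,-1,0,0,0,-0.052]]
  ]
}}

```text
time: 5.9
ee_pos: [0.3716, -0.1403, 0.0334]
tcp_rot: [180.0, -0.0, 95.7]
wrist_force: [0.9, 1.6, -0.8]
opening: -0.0001
```

Run:
```python
from plan import *
o=bot.get_obs();print(o['time'],o['ee_pos'],o['tcp_rot'],o['wrist_force'],o['q'])
m=np.array(o['ee_pos'][:2])-C;print(np.hypot(*m),np.degrees(np.arctan2(m[1],m[0])))
w=[way(o['tcp_rot'][2]+90+k*3) for k in range(1,10)]+[way(o['tcp_rot'][2]+90+27+d) for d in (2,3,3,3)]
plan([[float(a) for a in x] for x in w])
shot('scene','s4')
```

```text
5.9 [ 0.3716 -0.1403  0.0334] [179.9862  -0.017   95.7413] [ 0.9278  1.5657 -0.7657] [-20.699  -14.9428 -32.5177  72.4204   0.0214  63.5596]
0.1633123830035264 179.6838807330685
[[[-8, -3, 1, 0, 0, np.float64(-0.052)], [-9, -1, 0, 0, 0, np.float64(-0.053)], [-9, -1, 0, 0, 0, np.float64(-0.052)], [-8, 0, 0, 0, 0, np.float64(-0.052)], [-9, -1, 0, 0, 0, np.float64(-0.053)]]]
[[[-9, -1, 0, 0, 0, np.float64(-0.052)], [-8, 0, 0, 0, 0, np.float64(-0.053)], [-9, -1, 0, 0, 0, np.float64(-0.052)], [-9, -1, 0, 0, 0, np.float64(-0.052)], [-5, 0, 0, 0, 0, np.float64(-0.035)]]]
[[[-3, -1, 0, 0, 0, np.float64(-0.018)], [0, 0, 0, 0, 0, np.float64(0.0)], [0, 0, 0, 0, 0, np.float64(0.0)]]]
[ 0.3903 -0.2234  0.0324] 125.76433454471378
```

View pics/s4.png

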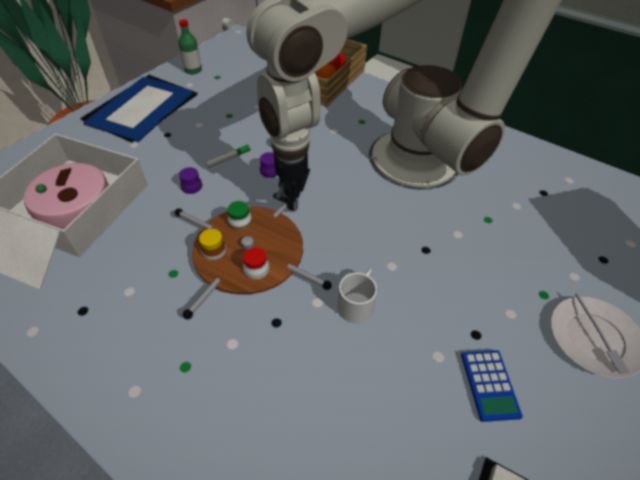

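{"fn": "servo_tool", "kwargs": {
  "motion": [
    [[-8,-2,1,0,0,-0.052],[-9,-1,0,0,0,-0.053],[-9,-1,0,0,0,-0.052],[-8,0,0,0,0,-0.052],[-9,-1,0,0,0,-0.053]]
  ]
}}

```text
time: 6.45
ee_pos: [0.3754, -0.1829, 0.0323]
tcp_rot: [180.0, -0.0, 110.7]
wrist_force: [-0.6, 1.7, -0.9]
opening: -0.0002
```

{"fn": "servo_tool", "kwargs": {
  "motion": [
    [[-9,-1,0,0,0,-0.052],[-8,0,0,0,0,-0.053],[-9,-1,0,0,0,-0.052],[-9,-1,0,0,0,-0.052],[-5,0,0,0,0,-0.035]]
  ]
}}

```text
time: 6.95
ee_pos: [0.3904, -0.2203, 0.0322]
tcp_rot: [-180.0, -0.0, 124.6]
wrist_force: [-1.8, 1.5, 0.1]
opening: 0.0002
```

{"fn": "servo_tool", "kwargs": {
  "motion": [
    [[-3,0,0,0,0,-0.017],[0,0,0,0,0,0],[0,0,0,0,0,0]]
  ]
}}

```text
time: 7.25
ee_pos: [0.3918, -0.2224, 0.0323]
tcp_rot: [180.0, -0.0, 125.6]
wrist_force: [-0.0, 0.1, -0.1]
opening: -0.0001
```

Run:
```python
from plan import *
o=bot.get_obs();print(o['time'],o['ee_pos'],o['tcp_rot'],o['wrist_force'])
p=shot('scene','s5');d=shot('side','d5')
cv2.imwrite('pics/s5z.png',cv2.resize(p['color'][140:350,140:390,::-1],None,fx=2.85,fy=2.85,interpolation=2))
cv2.imwrite('pics/d5z.png',cv2.resize(d['color'][195:345,290:490,::-1],None,fx=4,fy=4,interpolation=2))
```

```text
7.25 [ 0.3918 -0.2224  0.0323] [179.9971  -0.0031 125.5636] [-0.0098  0.114  -0.1304]
```

View pics/s5z.png

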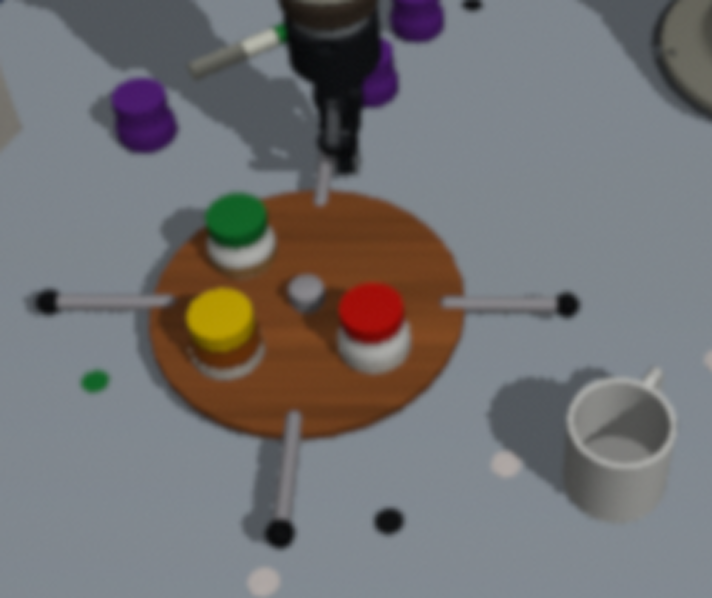

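View pics/d5z.png

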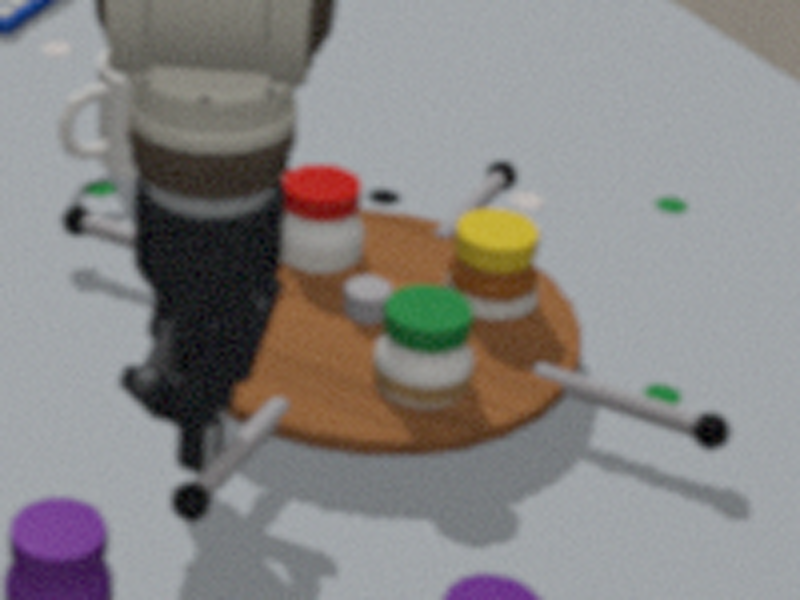

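```bash
cat > m.py <<'E'
from plan import *
S=lambda a:(140+a[0]/2.85,140+a[1]/2.85); D=lambda a:(290+a[0]/4,195+a[1]/4)
def tri(obs):
    M=[];b=[]
    for p,(u,v) in obs:
        R=np.array(p['R']);t=np.array(p['t']);c=-R.T@t;d=R.T@np.array([(u-p['cx'])/p['fx'],(v-p['cy'])/p['fy'],1]);d/=np.linalg.norm(d)
        A=np.eye(3)-np.outer(d,d);M.append(A);b.append(A@c)
    return np.linalg.lstsq(np.vstack(M),np.concatenate(b),rcond=None)[0]
def ang(a,c): m=a[:2]-c[:2]; return np.hypot(*m),np.degrees(np.arctan2(m[1],m[0]))
E
python3 - <<'E'
from m import *
s=bot.camera('scene');d=bot.camera('side')
S_b0=[(50,293),(340,125),(567,314),(266,533)];D_b0=[(85,212),(515,180),(705,440),(175,495)]
S_b1=[(47,302),(280,533),(567,304)];D_b1=[(75,218),(500,176),(711,430),(191,500)]
for sb,db in((S_b0,D_b0),(S_b1,D_b1)):
    for ob in ([(s,[S(a) for a in sb])],[(d,[D(a) for a in db])],[(s,[S(a) for a in sb]),(d,[D(a) for a in db])]):
        x,P,e=fit(ob);print(x[:2],np.degrees(x[2])%90,e)
for n,a,b in [('hub',(307,287),(368,287)),('mug',(621,422),(154,62)),('red0',(230,318),(487,228)),('red1',(372,308),(321,190)),('g1',(237,215),(428,311)),('y1',(221,314),(497,234))]:
    T=tri([(s,S(a)),(d,D(b))]);print(n,T,ang(T,C),'scene',ang(ray(s,*S(a),T[2]),C),'side',ang(ray(d,*D(b),T[2]),C))
E
```

```text
[ 0.5344 -0.1395] 33.95970181698553 0.0008779877103849282
[ 0.5353 -0.1428] 33.577698337569785 0.0019244143025575755
[ 0.5348 -0.1411] 33.7689236125203 0.0030015327039156076
[ 0.5343 -0.1397] 36.68991432728881 0.0007801197445269359
[ 0.5351 -0.142 ] 36.367705053580224 0.0019488350691245493
[ 0.5347 -0.141 ] 36.55717884544599 0.0030718976240843993
hub [ 0.5345 -0.1396  0.0461] (np.float64(0.0016926551128593722), np.float64(104.79470926249661)) scene (np.float64(0.0031521796311434792), np.float64(128.25052873101208)) side (np.float64(0.0009429282544792336), np.float64(27.126924589219712))
mug [0.51   0.1345 0.0731] (np.float64(0.2767834024748659), np.float64(95.16918489535223)) scene (np.float64(0.2777216475470748), np.float64(95.54501303836996)) side (np.float64(0.2745286564237784), np.float64(95.0013767872052))
red0 [ 0.6069 -0.1465  0.075 ] (np.float64(0.07223266297224122), np.float64(-4.203742712237831)) scene (np.float64(0.07073422313698294), np.float64(-3.5145297589033193)) side (np.float64(0.0737019346031257), np.float64(-4.918325585682539))
red1 [ 0.5366 -0.0695  0.074 ] (np.float64(0.07174922886675394), np.float64(88.65267928725335)) scene (np.float64(0.07266237122599178), np.float64(90.15537714633663)) side (np.float64(0.07014823077007619), np.float64(87.47168983974817))
g1 [ 0.5294 -0.2142  0.0761] (np.float64(0.07320351932845084), np.float64(-94.28845116745089)) scene (np.float64(0.07234000135209075), np.float64(-95.66412594931174)) side (np.float64(0.07434103759737663), np.float64(-93.0549903839885))
y1 [ 0.6085 -0.1546  0.0751] (np.float64(0.0747937449440424), np.float64(-10.287611815518193)) scene (np.float64(0.07295183753674635), np.float64(-9.645163490925016)) side (np.float64(0.07662491920296625), np.float64(-10.932601442702223))
```

Run:
```python
from plan import *
o=bot.get_obs();f=o['tcp_rot'][2]+90
w=[way(f+k,r=.163) for k in (1,2.5,4,5.3,6.2,6.5,6.5,6.5)]
plan([[float(a) for a in x] for x in w])
```

```text
[[[-3, 0, 0, 0, 0, np.float64(-0.017)], [-4, 0, 0, 0, 0, np.float64(-0.027)], [-4, 0, 0, 0, 0, np.float64(-0.026)], [-4, -1, 0, 0, 0, np.float64(-0.023)], [-3, 0, 0, 0, 0, np.float64(-0.015)]]]
[[[0, 0, 0, 0, 0, np.float64(-0.005)], [0, 0, 0, 0, 0, np.float64(-0.0)], [0, 0, 0, 0, 0, np.float64(-0.0)]]]
[ 0.4021 -0.2372  0.0323] 132.09071137019816
```

{"fn": "servo_tool", "kwargs": {
  "motion": [
    [[-3,0,0,0,0,-0.017],[-4,0,0,0,0,-0.027],[-4,0,0,0,0,-0.026],[-4,-1,0,0,0,-0.023],[-3,0,0,0,0,-0.015]]
  ]
}}

```text
time: 7.95
ee_pos: [0.4023, -0.2377, 0.0323]
tcp_rot: [-180.0, 0.0, 131.9]
wrist_force: [-0.7, 0.9, 0.4]
opening: -0.0
```

{"fn": "servo_tool", "kwargs": {
  "motion": [
    [[0,0,0,0,0,0],[0,0,0,0,0,0],[10,0,0,0,0,0],[15,0,0,0,0,0],[0,0,0,0,0,0]]
  ]
}}

```text
time: 8.45
ee_pos: [0.3842, -0.2175, 0.0321]
tcp_rot: [-180.0, -0.1, 131.8]
wrist_force: [-0.8, -0.6, -0.6]
opening: 0.0003
```

{"fn": "servo_tool", "kwargs": {
  "motion": [
    [[0,0,-30,0,0,0],[0,0,-45,0,0,0],[0,0,-45,0,0,0],[0,0,-45,0,0,0],[0,0,-45,0,0,0]]
  ]
}}

```text
time: 8.95
ee_pos: [0.3853, -0.2186, 0.2443]
tcp_rot: [180.0, 0.0, 131.8]
wrist_force: [0.3, -1.1, 0.3]
opening: -0.0001
```

Run:
```python
from m import *
o=bot.get_obs();print(o['time'],o['ee_pos'],o['tcp_rot'],o['wrist_force'])
p=shot('wrist','w6');print(-np.array(p['R']).T@p['t'],np.array(p['R'])[2])
# desired camera over hub-mug midpoint
```

```text
8.95 [ 0.3853 -0.2186  0.2443] [179.9876   0.0489 131.8283] [ 0.3262 -1.1008  0.2752]
[ 0.3354 -0.1623  0.3681] [ 0.1966 -0.2193 -0.9557]
```

View pics/w6.png

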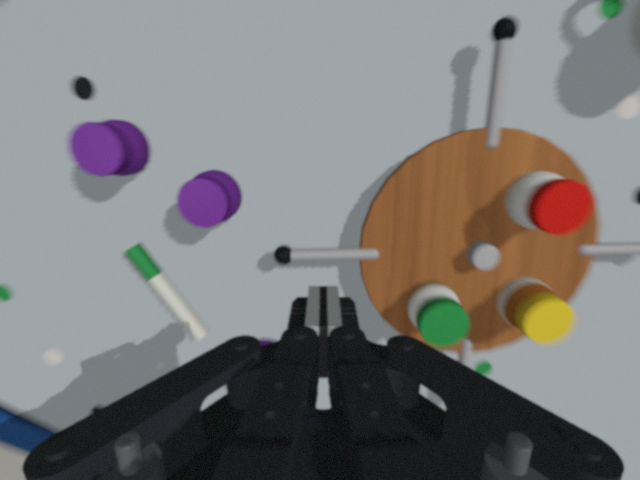

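Run:
```python
from plan import *
plan(lin([.3853,-.2186,.2443,131.83],[.43,-.02,.27,20],15))
```

```text
[[[9, 11, 6, 0, 0, np.float64(0.13)], [9, 9, -2, 0, 0, np.float64(0.13)], [11, 9, -2, 0, 0, np.float64(0.13)], [11, 7, -2, 0, 0, np.float64(0.13)], [13, 6, -1, 0, 0, np.float64(0.131)]]]
[[[13, 4, -2, 0, 0, np.float64(0.13)], [13, 2, -2, 0, 0, np.float64(0.13)], [14, 1, -1, 0, 0, np.float64(0.13)], [13, -1, -2, 0, 0, np.float64(0.13)], [13, -3, -2, 0, 0, np.float64(0.13)]]]
[[[13, -5, -2, 0, 0, np.float64(0.13)], [12, -6, -1, 0, 0, np.float64(0.13)], [11, -8, -2, 0, 0, np.float64(0.13)], [10, -9, -2, 0, 0, np.float64(0.131)], [9, -11, -1, 0, 0, np.float64(0.13)]]]
[ 0.4299 -0.0197  0.2696] 19.984811211570797
```

{"fn": "servo_tool", "kwargs": {
  "motion": [
    [[9,9,-2,0,0,0.13],[9,9,-2,0,0,0.13],[11,9,-2,0,0,0.13],[11,7,-2,0,0,0.13],[13,6,-1,0,0,0.131]]
  ]
}}

```text
time: 9.5
ee_pos: [0.3978, -0.1525, 0.2515]
tcp_rot: [180.0, 0.0, 94.2]
wrist_force: [0.2, -0.8, -0.6]
opening: 0.0
```

{"fn": "servo_tool", "kwargs": {
  "motion": [
    [[13,4,-2,0,0,0.13],[13,2,-2,0,0,0.13],[14,1,-1,0,0,0.13],[13,-1,-2,0,0,0.13],[13,-3,-2,0,0,0.13]]
  ]
}}

```text
time: 10.0
ee_pos: [0.4128, -0.0869, 0.2604]
tcp_rot: [180.0, -0.0, 57.0]
wrist_force: [0.2, 0.1, 0.1]
opening: 0.0003
```

{"fn": "servo_tool", "kwargs": {
  "motion": [
    [[13,-5,-2,0,0,0.13],[12,-6,-1,0,0,0.13],[11,-8,-2,0,0,0.13],[10,-9,-2,0,0,0.131],[9,-11,-1,0,0,0.13]]
  ]
}}

```text
time: 10.5
ee_pos: [0.4275, -0.0199, 0.2685]
tcp_rot: [180.0, -0.0, 19.7]
wrist_force: [0.6, -0.0, 0.5]
opening: -0.0
```

{"fn": "servo_tool", "kwargs": {
  "motion": [
    [[0,0,0,0,0,0],[0,0,0,0,0,0],[0,0,0,0,0,0]]
  ]
}}

```text
time: 10.8
ee_pos: [0.4272, -0.0209, 0.2683]
tcp_rot: [180.0, 0.0, 20.1]
wrist_force: [0.1, -0.6, -0.1]
opening: -0.0002
```

Run:
```python
from m import *
o=bot.get_obs();print(o['time'],o['ee_pos'],o['tcp_rot'])
p=shot('wrist','w7');s=shot('scene','s7');d=shot('side','d7')
import pickle;pickle.dump((p,s,d),open('v7.pkl','wb'))
cv2.imwrite('pics/s7z.png',cv2.resize(s['color'][140:350,140:390,::-1],None,fx=2.85,fy=2.85,interpolation=2))
cv2.imwrite('pics/d7z.png',cv2.resize(d['color'][195:345,290:490,::-1],None,fx=4,fy=4,interpolation=2))
```

```text
10.8 [ 0.4272 -0.0209  0.2683] [179.9899   0.0013  20.1358]
```

View pics/w7.png

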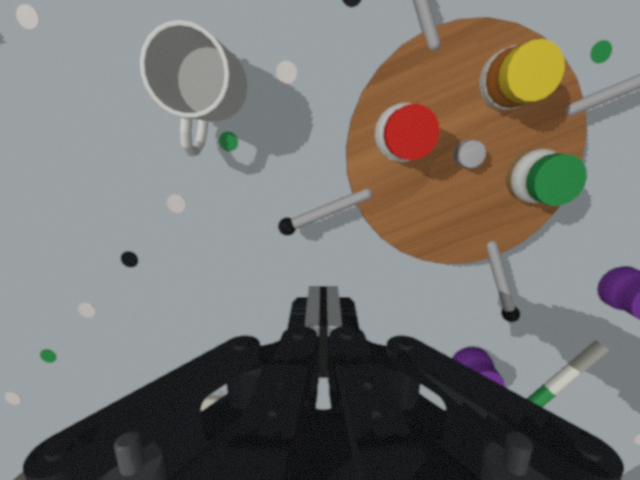

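View pics/s7z.png

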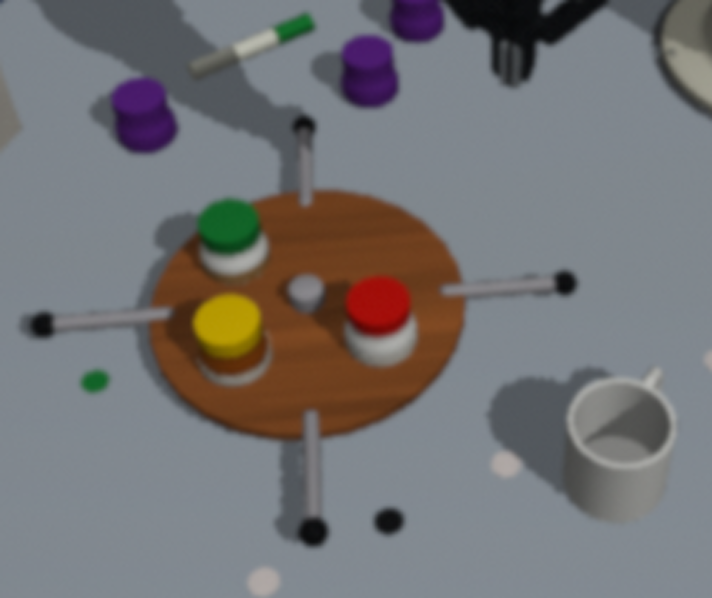

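View pics/d7z.png

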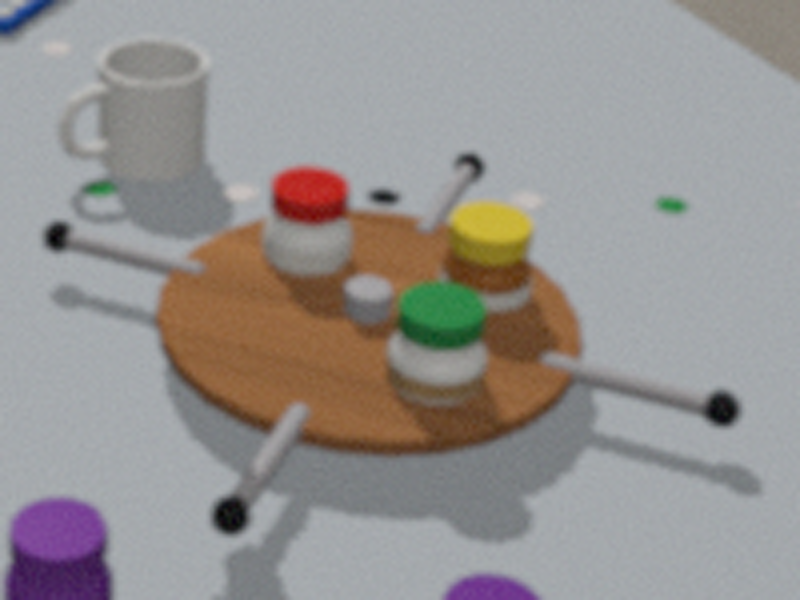

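```bash
cat > m7.py <<'E'
from m import *
import pickle
p,s,d=pickle.load(open('v7.pkl','rb'))
h=cv2.cvtColor(p['color'],cv2.COLOR_RGB2HSV)
def blob(lo,hi):
    m=cv2.inRange(h,np.array(lo),np.array(hi));n,l,st,c=cv2.connectedComponentsWithStats(m)
    i=1+np.argmax(st[1:,4]);k=(l==i).astype('uint8');ct=max(cv2.findContours(k,0,1)[0],key=cv2.contourArea)
    return cv2.fitEllipse(cv2.convexHull(ct)),st[i]
red=blob((0,200,120),(6,255,255));disc=blob((7,90,60),(16,200,200))
print('red',red);print('disc',disc)
for z in (.03,): print('hub from disc',ray(p,*disc[0][0],z))
x,P,e=fit([(p,[(288,226),(511,314)])]);print('wrist balls fit',x[:2],np.degrees(x[2])%90,e)
sb=[S(a) for a in [(304,127),(42,324),(565,283),(313,531)]];db=[D(a) for a in [(57,236),(469,167),(721,408),(230,515)]]
for ob in ([(s,sb)],[(d,db)],[(s,sb),(d,db)],[(p,[(288,226),(511,314)]),(s,sb),(d,db)]):
    x,P,e=fit(ob);print(x[:2],np.degrees(x[2])%90,e)
H=x[:2]
T=lambda *o:tri(o)
for n,w,a,b,z in [('knob',(472,153),(306,287),(368,288),.046),('mug',(185,70),(621,422),(154,62),.075),('red',red[0][0],(379,301),(310,188),.078)]:
    o=[(p,w),(s,S(a)),(d,D(b))]
    print(n,'tri',tri(o),ang(tri(o),H),'| at z:',[ (ray(q,*u,z)[:2],ang(ray(q,*u,z),H)) for q,u in o])
E
python3 m7.py
```

```text
red (((411.8260803222656, 131.78221130371094), (51.386260986328125, 55.191707611083984), 40.17005920410156), array([ 385,  105,   54,   54, 2147], dtype=int32))
disc (((465.9579772949219, 140.2546844482422), (226.56661987304688, 256.6986083984375), 38.70355987548828), array([  347,    18,   239,   246, 33804], dtype=int32))
hub from disc [ 0.5456 -0.1346  0.03  ]
wrist balls fit [ 0.3888 -0.1361] 87.74617631205565 0.059675348707006554
[ 0.5344 -0.1393] 42.87171273796412 0.0012676508499547268
[ 0.5351 -0.1425] 42.87019359876851 0.0007151437145391237
[ 0.5348 -0.1409] 42.87095353497162 0.002481075889829487
[ 0.5345 -0.141 ] 42.876837104523815 0.002599910905970698
knob tri [ 0.5346 -0.14    0.0457] (np.float64(0.0009746397008382361), np.float64(86.15884862220989)) | at z: [(array([ 0.5347, -0.1397]), (np.float64(0.0013332799262009186), np.float64(84.36548079245229))), (array([ 0.5333, -0.1394]), (np.float64(0.0019760412188843464), np.float64(127.05552463900148))), (array([ 0.5353, -0.1416]), (np.float64(0.0009709856419505939), np.float64(-34.10532871029825)))]
mug tri [0.5095 0.1348 0.0732] (np.float64(0.2769193082157044), np.float64(95.19422795170632)) | at z: [(array([0.5085, 0.1347]), (np.float64(0.2769495908738284), np.float64(95.40186436762751))), (array([0.5092, 0.1358]), (np.float64(0.27795929816714904), np.float64(95.22754674593793))), (array([0.5095, 0.1287]), (np.float64(0.2708749755994412), np.float64(95.30737329037007)))]
red tri [ 0.5295 -0.0682  0.0762] (np.float64(0.07300540179605941), np.float64(93.92964715936843)) | at z: [(array([ 0.5292, -0.0675]), (np.float64(0.07371107021365114), np.float64(94.17509167802868))), (array([ 0.5288, -0.0664]), (np.float64(0.07480896936384672), np.float64(94.4334792493896))), (array([ 0.5295, -0.0728]), (np.float64(0.06838608702743847), np.float64(94.23194177959797)))]
```

```bash
python3 -c "
from workcell import bot
print(bot.job_done(),bot.get_obs()['time'])"
```

```text
the job is handed in; nothing more can be done
the job is handed in; nothing more can be done
```

The carousel is turned so that the jar with the red lid stands nearest the mug, in line between the hub and the mug. The job is handed in at about 11 s of the 64 s allowed.

- **How:** I pushed one spoke with the closed fingertips, turning the carousel about 99° anticlockwise in two stages. I then backed off and lifted the arm clear. The wrist force read about 2 N at most at the end of each move.
- **Final alignment:** Seen from the hub, the red jar lies at about 94–95° and the mug at about 95.3°. That leaves an error of about 1° or less, roughly 1 mm at the jar, so I made no further correction.
- **Mug and jars:** The mug's measured position changed by less than 1 mm. Between the first two measurements the red jar turned by the same angle as the carousel, so it did not slip. The other jars look to be standing in place on the disc, and nothing was touched except the spoke.
- **Disagreements:**
  - The side camera put the lids about 10 mm off from the scene camera when I assumed the stated jar height. Combining the views settled this, with the lids coming out about 4–6 mm lower.
  - Two rough hub estimates from the wrist picture were off: one from the disc's outline by about 13 mm, and one from two spoke balls that failed outright. I used the fits from the scene and side cameras, which agree with the hub knob to within about 1 mm.

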